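# Clip the basket-base holder into the staking jig

### The arm

A 6-joint arm with a two-finger parallel gripper is mounted at the origin on the work surface. World frame = base frame: x ahead of the robot, y to its left, z up, the work surface at z = 0. Lengths are in m, angles in rad, forces in N, time in s.
With the tool pointing down it reaches from about 0.225 to 0.875 m from the base axis. Payload 3.4 kg.
Tool frame: the origin (TCP) lies between the finger pads; the fingertips stand 11 mm ahead of it and the grasp point (between the pads) lies 8 mm behind it (tips_ahead is the distance from the TCP to the fingertips, in m); z points along the fingers, x is the direction in which the jaws open and shut, and the axes are right-handed (so a half turn about z gives the same grasp; the last joint's range is limited). The gripper opens to 85 mm and grips with 20 to 120 N. Pads are 22 mm wide; open, the fingers measure 114 mm over their backs; the gripper's body (76 mm by 85 mm) begins 54 mm behind the grasp point. The pads swing forward as they close: fully open they stand 13 mm farther back than shut.
Start: joints at [-1.438, 0.276, 1.505, -0, 1.361, -0.121], TCP at [0.144, -0.557, 0.206] pointing down, gripper open.
Joint ranges: [-2.89, 2.89], [-0.75, 2.08], [0.22, 2.7], [-1.18, 4.32], [0.11, 2.71], [-2.7, 2.7]. Speed limits (rad/s): [2.57, 2.57, 3.14, 3.14, 3.14, 3.14].

### API

Orientations are given as a unit quaternion [w, x, y, z].
In Python, from rig import get_state, get_image, sign_off, masks_of, tips_ahead gives the robot as it stands.
- The arm moves only by the tool play_rows, never from a script. Its argument "series" is a list of rows, each an object of numbers: "fingers": the closure, from -1 (fully open) to 1 (shut); "dx", "dy", "dz": the shift along the world's x, y, z in mm; "turn": the turn about the world's z in rad. A call has 1 to 20 rows; each row shifts and turns the pose as measured when the row begins; what a row does not reach is not made up. A row lasts 1/12 s, in which the tool goes at most 41.7 mm and 7.16 degrees, less where a joint would pass 70% of its speed; a pose out of reach is approached as far as the arm can. A call with a gripper value outside its range is refused whole. The fingers move at their own pace and stop on an object; "squeeze" is the grip in N (left out, the last holds). Time passes only in rows, so rows that do not move let the fingers close. It gives the time, the measured TCP pose, the force and the opening at its end, in the units of the state.
- get_state(): the state, without advancing time (a new reading comes with each control period).
- get_image(name): name is "scene" or "top" or "wrist"; returns a dict with "pixels" (400x640x3 uint8, red, green, blue), "vfov" (degrees; the focal length in pixels is half the picture's height over the tangent of half this angle, whatever the lens; pixels are square), "cx", "cy" (the principal point, pixels), "dist" ([k1, k2, p1, p2, k3] as OpenCV has them; the pictures are not rectified), "rvec" (rotation vector, rad) and "tvec" (3), from world to camera coordinates, as OpenCV has them; the wrist camera has in their place "hand_eye" (4x4, takes a point from camera to tool coordinates, whose origin is the TCP and whose axes are the tool frame's). Camera axes: x right, y down, z forward; pixel columns grow to the right and rows downward; lengths in m; the calibration is good to about 2 mm. A picture is of the moment at which its call begins: read the wrist's pose just before it. There is no depth.
- sign_off(): hands the job in, once; it reports no verdict.
Trained networks look in a picture, given as the dict that the camera call returned (one of the last four; its "shot" number tells which), for a name from the list of things; names that differ only in an ending like _2 or _b are one class to them, and where a whole thing is asked for, a point or a joint stands for the part that bears it (a point fixed in the world has none). Each returns a list of dicts, best first, with "p" (0 to 1); they miss things now and then, are a little off and sometimes report something else, mostly with a low value. They report only what shows in the picture. A call takes as long as a camera call.
- masks_of(picture, label): "region" (400x640 bool, what is visible of it) and "xy" ([column, row] in pixels, amid what is visible of it).
The state is a dict: "clock": time; "qpos": joint angles; "qd": joint speeds; "effort": joint torques, N m; "position": TCP position; "ee_rot": TCP orientation; "contact_force": force on the tool from outside, world axes, zero at the start; "moment": the same for the moment, N m; "width": finger opening in m.
Only numpy, scipy, OpenCV 4.12 (cv2) and the standard library are available. Lean on these libraries where they do the work, as an engineer would, in place of code of your own. Each camera call takes 0.05 s, during which the arm holds its last target. There are 200 camera calls.

### The job

Load the drilled basket-base holder (flat plywood plate with a blue rib) into the jig for staking: press the clip's red bar down with one fingertip and, keeping it pressed, push the holder along its channel with the other fingertip, under the raised nose, until it is fully home against the stop. Then let the clip spring back onto the plate and leave everything clear. Only press and push: do not pick the holder up, and leave the other things on the table where they are.

Things in the scene. Friction and masses are not known exactly. Their poses are not given: they have to be found in the camera images.
- jig: Fixed beech board, 190 x 170 x 15 mm (deck 15 mm over the table). Origin on the table under the channel's centre line; x = the push direction, y across towards the press bar, z up. Board spans x -102..88, y -75..95 mm. Channel: dark rails 6 mm above the deck, inner faces at y -27 and +26.5, x -85..75. Posts 18 mm above the deck at y 40.5, x -94, 12, 66 mm.
- stop_face (a point): Foot of the stop's face on the deck, at jig (70, 0, 15) mm: a dark block 56 mm wide, 16 mm high above the deck, across the channel's far end.
- holder: Loose plywood plate 80 (x) x 50 (y) x 8 mm, about 120 g, with a ring of drilled dots; a blue upright rib crosses its rear end (x -40..-30, 46 mm wide, top 22 mm above the underside), flush with the rear edge. Origin: centre of the underside, axes as the jig's. Starts on the deck in the channel, 30 to 45 mm short of the stop, front edge before the nose. Home: origin at jig x = +30.
- clip (a joint): Angle of the sprung clip, a rocker on a 6 mm shaft along jig x at jig y 40.5 mm, 12 mm above the deck. 0 = at rest, nose blocking the way; grows as the bar is pressed; 0.36 = fully down (hard limit). The nose clears the plate above about 0.20 (0.26 to be safe); let go on the plate it rests at about 0.20. At the bar's middle 2 N starts it, 4.5 N holds it down; it springs back.
- press_bar (a point): Centre of the top of the red press bar, 90 (along jig x) x 32 x 4 mm; moves with the clip. At jig x -44 (bar spans -89..+1). At rest it slopes up outward by 0.36 rad, centre at jig y 67, 34 mm over the table; fully down it is level at jig y 51..84, top 24 mm over the table: 1 mm above the holder's plate, 13 mm below the rib's top. A fingertip may slide along it.
- nose (a point): Underside of the clip's red nose, an 8 x 8 mm foot at jig x = 46..54 mm, jig y -6..+2 mm; moves with the clip: 16 mm over the table at rest, about 29 mm with the bar fully down.
- round_base: Bystander: loose round drilled plywood base, 68 mm across, 8 mm thick, beside the jig. Origin under its centre.
- bodkin: Bystander: loose bodkin (steel spike with a dark wooden handle), 150 mm long, 26 mm thick, lying beside the jig. Origin under its middle, x along it.
- basket: Bystander: loose small round willow basket, 157 mm across, 75 mm high. Origin under its centre.
- turned_bowl: Bystander: loose turned wooden bowl, 120 mm across, 50 mm high. Origin under its centre.
- cutters: Bystander: loose cutters with blue handles, about 140 mm long, lying flat. Origin near the pivot, x along it.

How it is judged:
By the outcome, as a careful person would: the job done as asked, in the order asked, and still so for the second after the job is handed in, with the robot touching nothing.
It also fails if it takes over 38 s, if anything falls off the work surface, if the arm or the gripper's body presses on something with over 40 N, if the wrist force passes 120 N, or if a joint passes its speed limit or range.

## Working session

There is one attempt and no reset: what is moved stays moved. The work goes in short steps, Python scripts to look and compute and a tool call to move; the robot and the scene stay as the last step left them, time stands still between calls to the robot, and variables do not carry over. Pictures are saved under pics/ and viewed, about 8 in all and at most 12, crops included, and the job is handed in when it is done.

Besides the shell and the picture viewer there is one more tool, called after "Call:" in YAML: its name, and indented under it one key for each argument. play_rows: Moves the arm, as the interface text tells. Its arguments: {"type":"object","properties":{"series":{"type":"array"},"squeeze":{"type":"number"}},"required":["series"]}

```bash
mkdir -p pics; cat > h.py <<'E'
import numpy as np,cv2
from rig import *
def K(p):
    f=200/np.tan(np.radians(p['vfov'])/2)
    return np.array([[f,0,p['cx']],[0,f,p['cy']],[0,0,1.]])
def toplane(p,uv,z):
    u=cv2.undistortPoints(np.array(uv,float).reshape(-1,1,2),K(p),np.array(p['dist'],float)).reshape(-1,2)
    R=cv2.Rodrigues(np.array(p['rvec'],float))[0];t=np.array(p['tvec'],float).ravel()
    C=-R.T@t; d=np.c_[u,np.ones(len(u))]@R
    return C+d*((z-C[2])/d[:,2])[:,None]
def proj(p,X):
    return cv2.projectPoints(np.array(X,float).reshape(-1,3),np.array(p['rvec'],float),np.array(p['tvec'],float),K(p),np.array(p['dist'],float))[0].reshape(-1,2)
def save(p,n): cv2.imwrite('pics/'+n,p['pixels'][:,:,::-1])
E
python3 - <<'E'
from h import *
s=get_state();print(s)
for n in('top','scene'):
    p=get_image(n);save(p,n+'1.png')
    for l in('jig','holder','clip','press_bar','nose'):
        for m in masks_of(p,l)[:1]: print(n,l,m['p'],m['xy'],m['region'].sum(),cv2.minAreaRect(np.argwhere(m['region'])[:,::-1].astype(np.float32)))
E
```

```text
{'clock': 0.0, 'qpos': array([-1.43799569e+00,  2.76605649e-01,  1.50615382e+00, -1.00976255e-05,
        1.36070360e+00, -1.20997991e-01]), 'qd': array([ 4.55717488e-04, -1.89805532e-04,  1.29941718e-03,  3.83323190e-04,
       -7.71028319e-04,  3.77334780e-05]), 'effort': array([-1.11423433e-03, -4.16773367e+01, -2.45805591e+01, -4.88072055e-04,
        1.08674282e-02, -2.11186051e-05]), 'position': array([ 0.14428643, -0.55599636,  0.20522544]), 'ee_rot': array([-6.53868328e-04,  7.90912024e-01, -6.11929159e-01, -6.68654884e-04]), 'contact_force': array([-0.53008904,  0.71165477,  0.1800098 ]), 'moment': array([-0.01823951, -0.04355406,  0.00024435]), 'width': 0.08531819841835028}
top jig 0.77 [329.3, 189.8] 4070 ((336.0, 186.0), (72.0, 66.0), 90.0)
top holder 0.67 [339.6, 182.6] 592 ((339.9815368652344, 182.48007202148438), (19.062828063964844, 31.5535945892334), 2.2025980949401855)
top clip 0.65 [318.7, 192.5] 671 ((320.7760925292969, 186.39389038085938), (25.77115249633789, 61.74851989746094), 18.778032302856445)
top press_bar 0.66 [315.7, 197.5] 492 ((320.2740173339844, 186.52
[... 194 characters left out ...]
3763580322266)
scene jig 0.89 [299.4, 217.7] 3150 ((300.29534912109375, 212.63462829589844), (54.2349739074707, 80.16585540771484), 60.75117874145508)
scene holder 0.69 [297.8, 205.5] 497 ((296.3691101074219, 207.2416229248047), (18.023101806640625, 32.7692756652832), 55.00798034667969)
scene clip 0.84 [317.3, 215.3] 453 ((308.6701354980469, 214.41763305664062), (16.93247413635254, 64.72822570800781), 78.90628051757812)
scene press_bar 0.86 [317.8, 216.3] 422 ((309.2940979003906, 214.67645263671875), (16.977497100830078, 63.30180358886719), 75.96376037597656)
scene nose 0.7 [314.1, 212.5] 486 ((308.59967041015625, 214.334716796875), (17.647920608520508, 64.47700500488281), 78.05582427978516)
```

```bash
python3 - <<'E'
from h import *
a=cv2.imread('pics/top1.png');b=cv2.imread('pics/scene1.png')
A=cv2.resize(a[110:260,235:435],None,fx=4,fy=4,interpolation=cv2.INTER_CUBIC)
cv2.imwrite('pics/topc.png',A)
cv2.imwrite('pics/both.png',np.vstack([cv2.resize(a,(480,300)),cv2.resize(b,(480,300))]))
p=get_image('top')
print(toplane(p,[[320,200],[320,190],[330,200],[235,110],[435,260]],0.015))
w=get_image('wrist');print(w['hand_eye'],w['vfov']);save(w,'w1.png')
E
```

```text
[[ 0.52255871  0.04902968  0.015     ]
 [ 0.5489131   0.04911471  0.015     ]
 [ 0.52257686  0.02288227  0.015     ]
 [ 0.76325967  0.27587104  0.015     ]
 [ 0.36745239 -0.24765036  0.015     ]]
[[ 9.99999332e-01 -4.32964377e-04  1.07189544e-03 -1.44979365e-04]
 [ 7.32626274e-05  9.49088053e-01  3.15010892e-01 -8.16703244e-02]
 [-1.15371165e-03 -3.15010603e-01  9.49087450e-01 -1.67855097e-01]
 [ 0.00000000e+00  0.00000000e+00  0.00000000e+00  1.00000000e+00]] 61.64699462502201
```

View pics/topc.png

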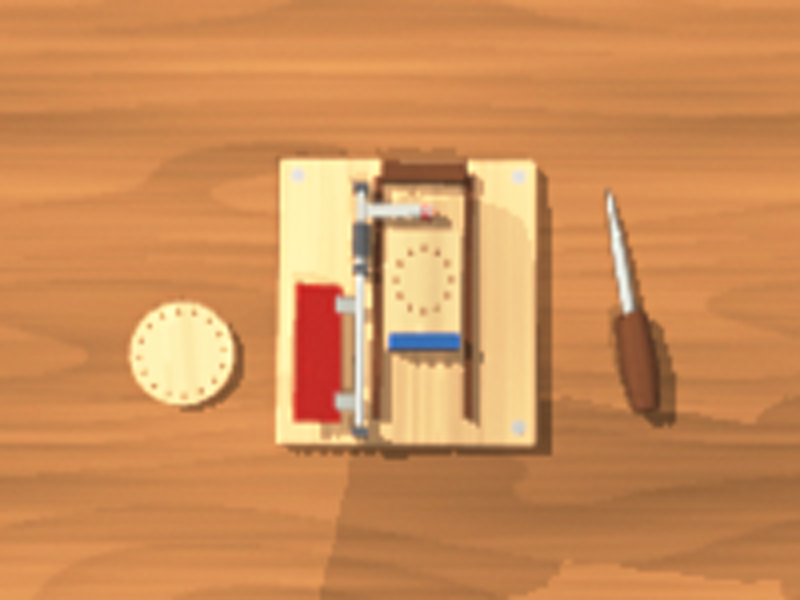

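View pics/both.png

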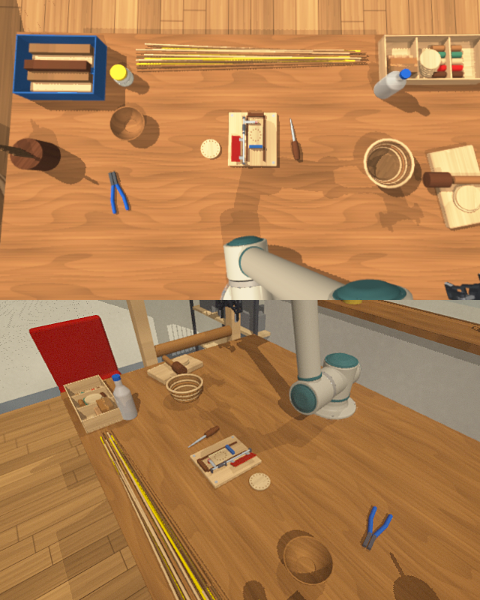

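```bash
python3 - <<'E'
from h import *
p=get_image('top')
c=np.array([[280,160],[537,158],[537,444],[277,443]])/4+[235,110]-.375
W=toplane(p,c,.015);print(W,W.mean(0))
b=np.array([[390,334],[462,334],[462,351],[390,351]])/4+[235,110]-.375
print(toplane(p,b,.037))
E
```

```text
[[ 0.65651303  0.09010727  0.015     ]
 [ 0.65810245 -0.07994788  0.015     ]
 [ 0.46867525 -0.07835149  0.015     ]
 [ 0.46925396  0.09077869  0.015     ]] [0.56313617 0.00564664 0.015     ]
[[ 0.53805863  0.01742052  0.037     ]
 [ 0.53809601 -0.02890291  0.037     ]
 [ 0.52709213 -0.02885847  0.037     ]
 [ 0.52705723  0.01741718  0.037     ]]
```

Call:
play_rows:
  series:
    - {"fingers": -0.3, "dx": 21, "dy": 34.5, "turn": -0.03}
    - {"fingers": -0.3, "dx": 21, "dy": 34.5, "turn": -0.03}
    - {"fingers": -0.3, "dx": 21, "dy": 34.5, "turn": -0.03}
    - {"fingers": -0.3, "dx": 21, "dy": 34.5, "turn": -0.03}
    - {"fingers": -0.3, "dx": 21, "dy": 34.5, "turn": -0.03}
    - {"fingers": -0.3, "dx": 21, "dy": 34.5, "turn": -0.03}
    - {"fingers": -0.3, "dx": 21, "dy": 34.5, "turn": -0.03}
    - {"fingers": -0.3, "dx": 21, "dy": 34.5, "turn": -0.03}
    - {"fingers": -0.3, "dx": 21, "dy": 34.5, "turn": 0}
    - {"fingers": -0.3, "dx": 21, "dy": 34.5, "turn": 0}
    - {"fingers": -0.3, "dx": 21, "dy": 34.5}
    - {"fingers": -0.3, "dx": 21, "dy": 34.5}
    - {"fingers": -0.3, "dx": 21, "dy": 34.5}
    - {"fingers": -0.3, "dx": 21, "dy": 34.5}
    - {"fingers": -0.3, "dx": 21, "dy": 34.5}
    - {"fingers": -0.3, "dx": 21, "dy": 34.5}

```text
invalid input at $.series[0]: expected keys fingers, dx, dy, dz, turn
```

Call:
play_rows:
  series:
    - {"fingers": -0.3, "dx": 21, "dy": 34.5, "dz": 0, "turn": -0.03}
    - {"fingers": -0.3, "dx": 21, "dy": 34.5, "dz": 0, "turn": -0.03}
    - {"fingers": -0.3, "dx": 21, "dy": 34.5, "dz": 0, "turn": -0.03}
    - {"fingers": -0.3, "dx": 21, "dy": 34.5, "dz": 0, "turn": -0.03}
    - {"fingers": -0.3, "dx": 21, "dy": 34.5, "dz": 0, "turn": -0.03}
    - {"fingers": -0.3, "dx": 21, "dy": 34.5, "dz": 0, "turn": -0.03}
    - {"fingers": -0.3, "dx": 21, "dy": 34.5, "dz": 0, "turn": -0.03}
    - {"fingers": -0.3, "dx": 21, "dy": 34.5, "dz": 0, "turn": -0.03}
    - {"fingers": -0.3, "dx": 21, "dy": 34.5, "dz": 0, "turn": 0}
    - {"fingers": -0.3, "dx": 21, "dy": 34.5, "dz": 0, "turn": 0}
    - {"fingers": -0.3, "dx": 21, "dy": 34.5, "dz": 0, "turn": 0}
    - {"fingers": -0.3, "dx": 21, "dy": 34.5, "dz": 0, "turn": 0}
    - {"fingers": -0.3, "dx": 21, "dy": 34.5, "dz": 0, "turn": 0}
    - {"fingers": -0.3, "dx": 21, "dy": 34.5, "dz": 0, "turn": 0}
    - {"fingers": -0.3, "dx": 21, "dy": 34.5, "dz": 0, "turn": 0}
    - {"fingers": -0.3, "dx": 0, "dy": 0, "dz": 0, "turn": 0}

```text
clock: 2.08
position: [0.4646, -0.0225, 0.2082]
ee_rot: [0.001, -0.704, 0.71, -0.006]
contact_force: [-0.6, -0.7, -0.1]
width: 0.0555
```

```bash
cat >> h.py <<'E'
from scipy.spatial.transform import Rotation as Ro
def wristpose(s,w):
    q=s['ee_rot'];T=np.eye(4);T[:3,:3]=Ro.from_quat([q[1],q[2],q[3],q[0]]).as_matrix();T[:3,3]=s['position']
    C=np.linalg.inv(T@np.array(w['hand_eye']));w['rvec']=cv2.Rodrigues(C[:3,:3])[0];w['tvec']=C[:3,3];return w
E
python3 - <<'E'
from h import *
s=get_state();w=wristpose(s,get_image('wrist'));save(w,'w2.png')
print(s['position'],s['ee_rot'],s['width'],tips_ahead() if callable(tips_ahead) else tips_ahead)
import pickle;pickle.dump(w,open('w2.pkl','wb'))
for l in('holder','press_bar'):
    for m in masks_of(w,l)[:1]: print(l,m['p'],m['xy'],m['region'].sum())
J=np.array([.570,-.0045,0])
P=np.array([[88,95,15],[88,-75,15],[-102,-75,15],[-102,95,15],[70,28,31],[70,-28,31]])/1e3
print(proj(w,J+P))
E
```

```text
[ 0.46463115 -0.02246354  0.20823231] [ 0.00117357 -0.70399248  0.71017865 -0.00628432] 0.05547531412299809 0.011
holder 0.79 [301.6, 66.6] 4459
[[198.65944464 -32.2531069 ]
 [379.65171598 -34.24167246]
 [372.80615849 164.35376474]
 [218.19966368 166.02920686]
 [268.40795652 -17.17542934]
 [330.1942615  -17.78583178]]
```

View pics/w2.png

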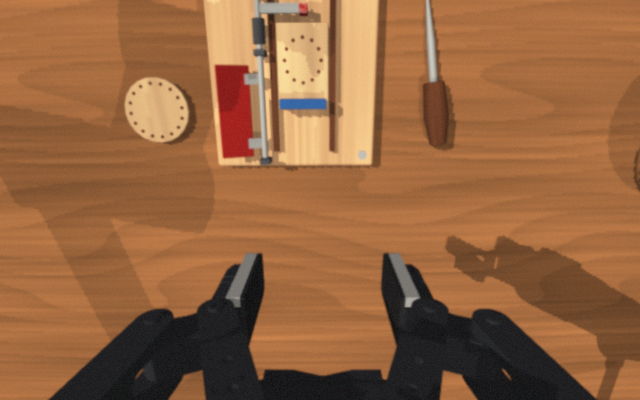

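Call:
play_rows:
  series:
    - {"fingers": -0.3, "dx": 14, "dy": 17, "dz": -30, "turn": 0}
    - {"fingers": -0.3, "dx": 14, "dy": 17, "dz": -30, "turn": 0}
    - {"fingers": -0.3, "dx": 12, "dy": 16, "dz": -30, "turn": 0}
    - {"fingers": -0.3, "dx": 0, "dy": 0, "dz": -18, "turn": 0}
    - {"fingers": -0.3, "dx": 0, "dy": 0, "dz": 0, "turn": 0}

```text
clock: 2.65
position: [0.5018, 0.0133, 0.0994]
ee_rot: [-0.002, -0.698, 0.716, -0.011]
contact_force: [-1.1, 0.2, -0.9]
width: 0.0553
```

```bash
python3 - <<'E'
from h import *
s=get_state();w=wristpose(s,get_image('wrist'));save(w,'w3.png')
print(s['position'],s['ee_rot'],s['width'],tips_ahead,s['contact_force'])
import pickle;pickle.dump(w,open('w3.pkl','wb'))
J=np.array([.570,-.0045,0])
P=np.array([[88,95,15],[88,-75,15],[-102,-75,15],[-102,95,15],[70,28,31],[70,-28,31],[-43,23,37],[-43,-23,37],[-33,23,37],[-33,-23,37]])/1e3
print(proj(w,J+P).round(1))
R=Ro.from_quat(np.roll(s['ee_rot'],-1))
for z in (0,.006,.011,.016):print(z,proj(w,s['position']+R.apply([[.0277,-.011,z],[-.0277,-.011,z],[.0277,.011,z],[-.0277,.011,z]])).round(1).tolist())
E
```

```text
[0.50184067 0.01333407 0.09944333] [-0.00167627 -0.69769078  0.71630581 -0.01143473] 0.05527042851041471 0.011 [-1.0567294   0.1900154  -0.92391895]
[[196.8 -24.2]
 [453.2 -30.1]
 [433.6 233.4]
 [227.8 240.1]
 [298.4  -3.7]
 [387.2  -5.7]
 [312.5 173.5]
 [377.4 171.6]
 [312.  159.5]
 [377.7 157.6]]
0 [[373.6, 225.1], [271.4, 225.2], [371.7, 261.2], [273.3, 261.3]]
0.006 [[372.1, 221.0], [273.0, 221.0], [370.3, 256.2], [274.8, 256.2]]
0.011 [[370.8, 217.7], [274.2, 217.7], [369.1, 252.2], [275.9, 252.2]]
0.016 [[369.7, 214.5], [275.3, 214.6], [368.0, 248.3], [276.9, 248.4]]
```

View pics/w3.png

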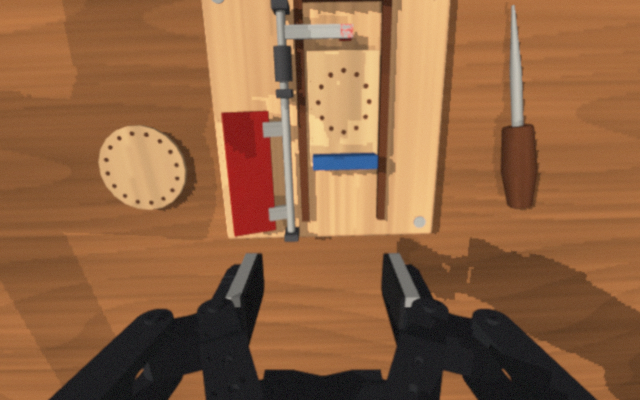

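```bash
python3 - <<'E'
from h import *
a=cv2.imread('pics/w3.png')[235:325,180:300]
cv2.imwrite('pics/fz.png',cv2.resize(a,None,fx=6,fy=6,interpolation=cv2.INTER_CUBIC))
E
```

```text
(no output)
```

View pics/fz.png

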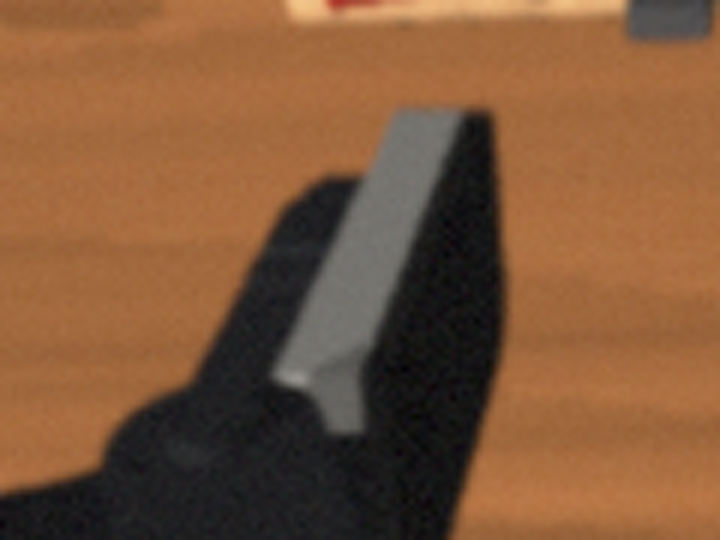

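Call:
play_rows:
  series:
    - {"fingers": -0.3, "dx": 6, "dy": 7, "dz": -15, "turn": 0.026}
    - {"fingers": -0.3, "dx": 5, "dy": 7, "dz": -14, "turn": 0}
    - {"fingers": -0.3, "dx": 0, "dy": 0, "dz": 0, "turn": 0}
    - {"fingers": -0.3, "dx": 0, "dy": 0, "dz": 0, "turn": 0}

```text
clock: 3.03
position: [0.5159, 0.0203, 0.0767]
ee_rot: [0.001, -0.704, 0.71, -0.016]
contact_force: [0.2, -0.5, 0.5]
width: 0.0557
```

```bash
python3 - <<'E'
from h import *
s=get_state();p=get_image('scene')
print(s['position'],s['ee_rot'],s['width'],tips_ahead,s['contact_force'])
R=Ro.from_quat(np.roll(s['ee_rot'],-1))
print(R.as_matrix().round(3))
im=p['pixels'][:,:,::-1].copy()
x0,y0,f=230,130,6
im=cv2.resize(im[y0:y0+100,x0:x0+130],None,fx=f,fy=f,interpolation=cv2.INTER_CUBIC)
for z,col in((.011,(0,255,0)),(-.031,(255,0,255))):
    for q in proj(p,s['position']+R.apply([[a,b,z] for a in(.0277,-.0277) for b in (-.011,.011)])):
        cv2.circle(im,tuple(int(v) for v in (q-[x0,y0]+.5)*f),4,col,-1)
cv2.imwrite('pics/sc2.png',im)
E
```

```text
[0.51592015 0.0203227  0.07674084] [ 0.00075727 -0.70390959  0.71011465 -0.01574495] 0.05574998905248321 0.011 [ 0.18926243 -0.53431874  0.53270171]
[[-0.009 -1.     0.023]
 [-1.     0.009 -0.021]
 [ 0.021 -0.023 -1.   ]]
```

View pics/sc2.png

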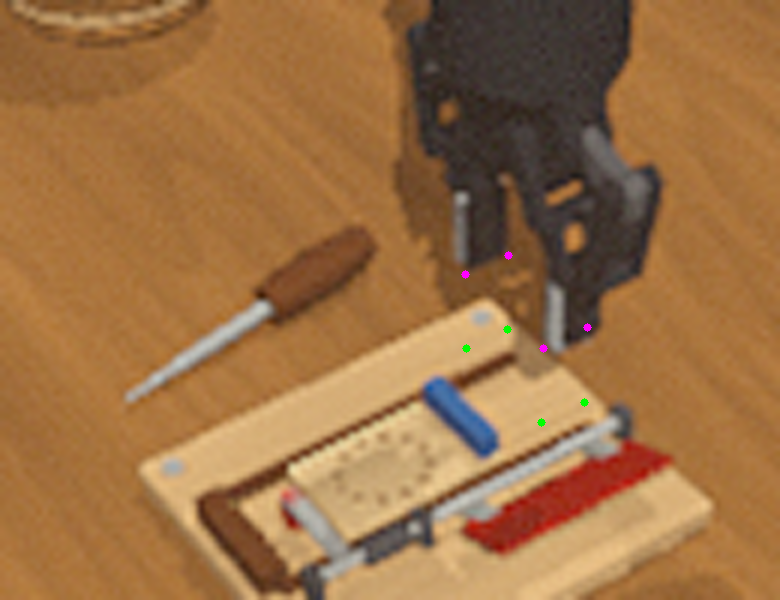

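Call:
play_rows:
  series:
    - {"fingers": -0.3, "dx": -3, "dy": 4, "dz": -15, "turn": 0}
    - {"fingers": -0.3, "dx": -4, "dy": 4, "dz": -15, "turn": 0}
    - {"fingers": -0.3, "dx": 0, "dy": 0, "dz": -15, "turn": 0}
    - {"fingers": -0.3, "dx": 0, "dy": 0, "dz": 0, "turn": 0}
    - {"fingers": -0.3, "dx": 0, "dy": 0, "dz": 0, "turn": 0}

```text
clock: 3.5
position: [0.5133, 0.0235, 0.0397]
ee_rot: [0.005, -0.702, 0.712, -0.022]
contact_force: [0.5, -0.5, -0.3]
width: 0.0555
```

```bash
cat > look.py <<'E'
from h import *
import sys
s=get_state();p=get_image('scene');w=wristpose(s,get_image('wrist'))
R=Ro.from_quat(np.roll(s['ee_rot'],-1))
print(s['position'].round(4),s['width'].round(4),s['contact_force'].round(1),R.as_matrix().round(3)[:,2])
T=s['position']+R.apply([[a,b,-.031] for a in(s['width']/2,-s['width']/2) for b in (-.011,.011)]);print(T.round(4))
def crop(p,x0,y0,W,H,f):
    im=cv2.resize(p['pixels'][y0:y0+H,x0:x0+W,::-1],None,fx=f,fy=f,interpolation=cv2.INTER_CUBIC)
    for q in proj(p,T): cv2.circle(im,tuple(int(v) for v in (q-[x0,y0]+.5)*f),3,(255,0,255),-1)
    return im
A=crop(p,245,170,115,85,6);B=crop(w,150,0,345,300,2)
cv2.imwrite('pics/s_'+sys.argv[1],A);cv2.imwrite('pics/wr_'+sys.argv[1],B)
cv2.imwrite('pics/sw_'+sys.argv[1],np.hstack([cv2.resize(A,(400,296)),cv2.resize(B,(340,296))]))
E
python3 look.py a.png
```

```text
Traceback (most recent call last):
  File "look.py", line 5, in <module>
    print(s['position'].round(4),s['width'].round(4),s['contact_force'].round(1),R.as_matrix().round(3)[:,2])
                                 ^^^^^^^^^^^^^^^^
AttributeError: 'float' object has no attribute 'round'
```

```bash
sed -i "s/s\['width'\].round(4)/round(s['width'],4)/" look.py; python3 look.py a.png
```

```text
[0.5136 0.0236 0.04  ] 0.0557 [-0.4 -0.1  0.5] [ 0.039 -0.024 -0.999]
[[ 0.523  -0.0037  0.072 ]
 [ 0.501  -0.0033  0.0711]
 [ 0.5238  0.052   0.0707]
 [ 0.5018  0.0523  0.0698]]
```

View pics/sw_a.png

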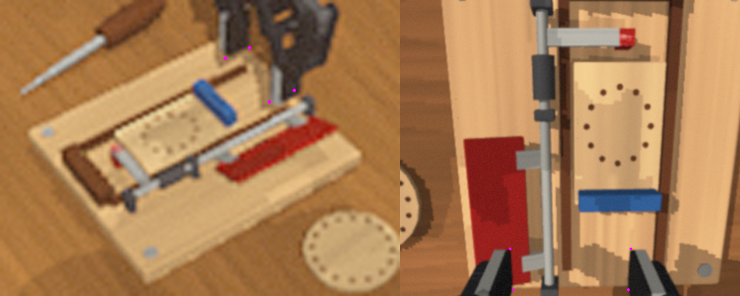

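```bash
python3 - <<'E'
from h import *
s=get_state();w=wristpose(s,get_image('wrist'));im=w['pixels'].astype(int)
b=(im[:,:,2]>im[:,:,0]+40)&(im[:,:,2]>100); b[:,:300]=0;b[:150]=0;b[250:]=0
v,u=np.nonzero(b);print(u.min(),u.max(),v.min(),v.max())
c=int(u.mean()); col=v[u==c]
print(toplane(w,[[c,col.max()+1],[u.min(),col.max()],[u.max()+1,col.max()]],.037).round(4))
r=(im[:,:,0]>90)&(im[:,:,1]<50)&(im[:,:,2]<50);v,u=np.nonzero(r)
print(toplane(w,[[u.min(),v.min()]],.040).round(4))
E
```

```text
332 415 195 214
[[ 0.5294 -0.0042  0.037 ]
 [ 0.5305  0.0183  0.037 ]
 [ 0.5295 -0.028   0.037 ]]
[[0.6304 0.0709 0.04  ]]
```

Call:
play_rows:
  series:
    - {"fingers": -0.3, "dx": -2, "dy": 3, "dz": -10, "turn": 0}
    - {"fingers": -0.3, "dx": -2, "dy": 1, "dz": -10, "turn": 0}
    - {"fingers": -0.3, "dx": -1, "dy": 0, "dz": -8, "turn": 0}
    - {"fingers": -0.3, "dx": 0, "dy": 0, "dz": 0, "turn": 0}

```text
clock: 4.08
position: [0.5114, 0.0277, 0.0136]
ee_rot: [0.008, -0.702, 0.712, -0.025]
contact_force: [-0.3, -0.6, -1.3]
width: 0.0556
```

Call:
play_rows:
  series:
    - {"fingers": -0.3, "dx": 0, "dy": 0, "dz": -5, "turn": 0}
    - {"fingers": -0.3, "dx": 0, "dy": 0, "dz": -4, "turn": 0}
    - {"fingers": -0.3, "dx": 0, "dy": 0, "dz": -3, "turn": 0}
    - {"fingers": -0.3, "dx": 0, "dy": 0, "dz": 0, "turn": 0}

```text
clock: 4.42
position: [0.5127, 0.0278, 0.0017]
ee_rot: [0.009, -0.702, 0.712, -0.026]
contact_force: [-0.9, 0.4, 3.7]
width: 0.0555
```

Call:
play_rows:
  series:
    - {"fingers": -0.3, "dx": 0, "dy": 0, "dz": -3, "turn": 0}
    - {"fingers": -0.3, "dx": 0, "dy": 0, "dz": -2, "turn": 0}
    - {"fingers": -0.3, "dx": 0, "dy": 0, "dz": 0, "turn": 0}

```text
clock: 4.67
position: [0.5129, 0.0279, -0.003]
ee_rot: [0.009, -0.702, 0.712, -0.026]
contact_force: [-0.8, 0.0, 3.0]
width: 0.0556
```

```bash
python3 look.py b.png
```

```text
[ 0.5129  0.0279 -0.003 ] 0.0556 [-0.8  0.   3. ] [ 0.048 -0.024 -0.999]
[[0.5219 0.0007 0.0291]
 [0.5    0.001  0.0281]
 [0.5228 0.0563 0.0278]
 [0.5008 0.0566 0.0268]]
```

View pics/sw_b.png

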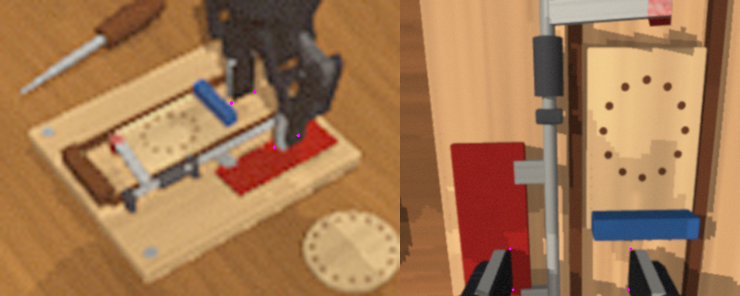

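Call:
play_rows:
  series:
    - {"fingers": -0.3, "dx": 0, "dy": 0, "dz": -2, "turn": 0}
    - {"fingers": -0.3, "dx": 0, "dy": 0, "dz": 0, "turn": 0}

```text
clock: 4.93
position: [0.5129, 0.0278, -0.0043]
ee_rot: [0.009, -0.702, 0.712, -0.026]
contact_force: [-2.4, -0.4, 4.2]
width: 0.0553
```

Call:
play_rows:
  series:
    - {"fingers": -0.3, "dx": 0, "dy": 0, "dz": -2, "turn": 0}
    - {"fingers": -0.3, "dx": 0, "dy": 0, "dz": 0, "turn": 0}

```text
clock: 5.1
position: [0.513, 0.0278, -0.0044]
ee_rot: [0.009, -0.702, 0.712, -0.026]
contact_force: [-2.0, -0.1, 5.4]
width: 0.0556
```

Call:
play_rows:
  series:
    - {"fingers": -0.3, "dx": 0, "dy": 0, "dz": -3, "turn": 0}
    - {"fingers": -0.3, "dx": 0, "dy": 0, "dz": 0, "turn": 0}

```text
clock: 5.27
position: [0.513, 0.0278, -0.0042]
ee_rot: [0.009, -0.702, 0.712, -0.027]
contact_force: [-3.2, -0.3, 3.4]
width: 0.0554
```

```bash
python3 look.py c.png
```

```text
[ 0.513   0.0278 -0.0042] 0.0554 [-3.2 -0.3  3.4] [ 0.051 -0.024 -0.998]
[[0.522  0.0007 0.0279]
 [0.5001 0.001  0.0268]
 [0.5228 0.0561 0.0266]
 [0.5008 0.0564 0.0255]]
```

View pics/s_c.png

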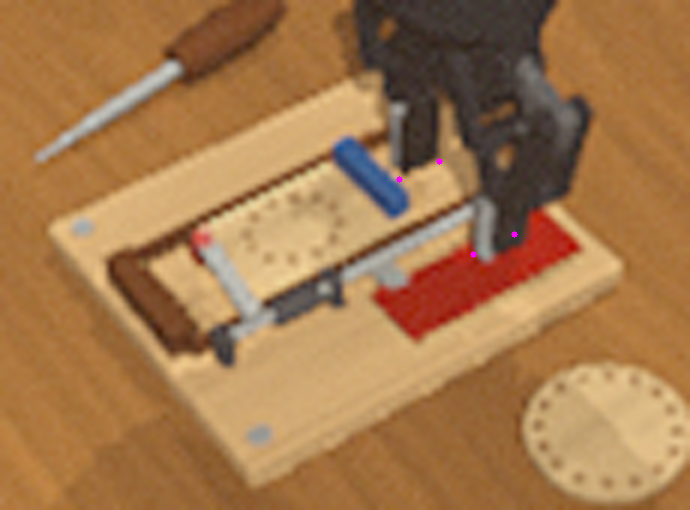

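```bash
python3 - <<'E'
from h import *
p=get_image('scene')
def red(im):
    im=im.astype(int)[195:225,265:290];r=np.clip(im[:,:,0]-1.0*np.maximum(im[:,:,1],0)-70,0,None)*((im[:,:,1]-im[:,:,2])<25)
    v,u=np.mgrid[195:225,265:290];return (r*u).sum()/r.sum(),(r*v).sum()/r.sum(),r.sum()
print(red(cv2.imread('pics/scene1.png')[:,:,::-1]),red(p['pixels']))
for z in(.020,.033):print(proj(p,[[.62,-.0065,z]]))
E
```

```text
(np.float64(277.8076923076923), np.float64(214.43076923076924), np.float64(130.0)) (np.float64(277.2896551724138), np.float64(209.4758620689655), np.float64(145.0))
[[278.2943171  216.13854665]]
[[277.84089607 212.61322706]]
```

Call:
play_rows:
  series:
    - {"fingers": -0.3, "dx": 3, "dy": 0, "dz": -1.5, "turn": 0}
    - {"fingers": -0.3, "dx": 3, "dy": 0, "dz": -1.5, "turn": 0}
    - {"fingers": -0.3, "dx": 3, "dy": 0, "dz": -1.5, "turn": 0}
    - {"fingers": -0.3, "dx": 3, "dy": 0, "dz": -1.5, "turn": 0}

```text
clock: 5.75
position: [0.5126, 0.0279, -0.0051]
ee_rot: [0.002, -0.703, 0.71, -0.019]
contact_force: [-9.6, -0.5, 23.4]
width: 0.0556
```

Call:
play_rows:
  series:
    - {"fingers": -0.3, "dx": 0, "dy": 0, "dz": 0.3, "turn": 0}
    - {"fingers": -0.3, "dx": 5, "dy": 0, "dz": -0.3, "turn": 0}
    - {"fingers": -0.3, "dx": 5, "dy": 0, "dz": -0.3, "turn": 0}

```text
clock: 6.0
position: [0.5195, 0.0278, -0.0037]
ee_rot: [0.0, -0.704, 0.71, -0.018]
contact_force: [-6.2, -0.3, 6.5]
width: 0.0557
```

Call:
play_rows:
  series:
    - {"fingers": -0.3, "dx": 5, "dy": 0, "dz": -0.8, "turn": 0}
    - {"fingers": -0.3, "dx": 5, "dy": 0, "dz": -0.6, "turn": 0}

```text
clock: 6.17
position: [0.5224, 0.0279, -0.0052]
ee_rot: [-0.006, -0.704, 0.71, -0.013]
contact_force: [-17.8, -1.6, 29.0]
width: 0.0558
```

```bash
python3 look.py d.png
```

```text
[ 0.5224  0.0279 -0.0052] 0.0558 [-17.8  -1.6  29. ] [ 0.01  -0.026 -1.   ]
[[0.5329 0.0007 0.0266]
 [0.5109 0.0008 0.0264]
 [0.5333 0.0565 0.0252]
 [0.5113 0.0567 0.0249]]
```

View pics/sw_d.png

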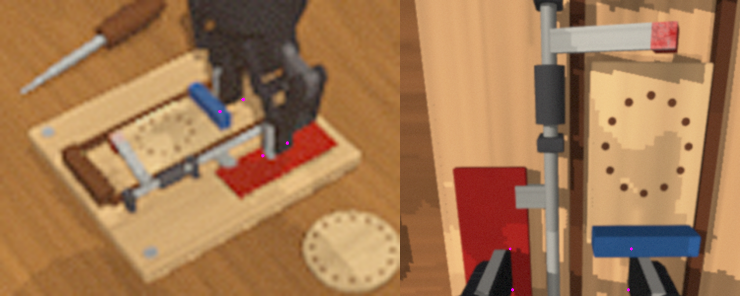

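Call:
play_rows:
  series:
    - {"fingers": -0.3, "dx": 5, "dy": 0, "dz": 0.2, "turn": 0}
    - {"fingers": -0.3, "dx": 5, "dy": 0, "dz": 0, "turn": 0}

```text
clock: 6.43
position: [0.523, 0.0279, -0.0047]
ee_rot: [-0.012, -0.705, 0.709, -0.006]
contact_force: [-10.1, -0.5, 13.7]
width: 0.0559
```

Call:
play_rows:
  series:
    - {"fingers": -0.3, "dx": 5, "dy": 0, "dz": 0.3, "turn": 0}
    - {"fingers": -0.3, "dx": 6, "dy": 0, "dz": 0, "turn": 0}

```text
clock: 6.6
position: [0.5225, 0.0279, -0.0048]
ee_rot: [-0.021, -0.706, 0.708, 0.002]
contact_force: [-14.0, -0.5, 18.5]
width: 0.0556
```

Call:
play_rows:
  series:
    - {"fingers": -0.3, "dx": 2, "dy": 0, "dz": 1, "turn": 0}

```text
clock: 6.68
position: [0.5221, 0.0278, -0.004]
ee_rot: [-0.023, -0.706, 0.708, 0.004]
contact_force: [-1.9, 0.1, 3.9]
width: 0.0554
```

Call:
play_rows:
  series:
    - {"fingers": -0.3, "dx": 5, "dy": 0, "dz": 0.3, "turn": 0}

```text
clock: 6.77
position: [0.5245, 0.0278, -0.004]
ee_rot: [-0.025, -0.706, 0.708, 0.006]
contact_force: [-5.8, -0.5, 6.0]
width: 0.0553
```

Call:
play_rows:
  series:
    - {"fingers": -0.3, "dx": 6, "dy": 0, "dz": 0.1, "turn": 0}

```text
clock: 6.85
position: [0.5277, 0.0278, -0.0042]
ee_rot: [-0.027, -0.706, 0.708, 0.008]
contact_force: [-6.4, 0.8, 6.6]
width: 0.0557
```

Call:
play_rows:
  series:
    - {"fingers": -0.3, "dx": 6, "dy": 0, "dz": 0.1, "turn": 0}

```text
clock: 6.93
position: [0.5299, 0.0278, -0.0044]
ee_rot: [-0.03, -0.706, 0.708, 0.011]
contact_force: [-10.0, -0.0, 12.7]
width: 0.0557
```

```bash
cat > hold.py <<'E'
from h import *
s=get_state();w=wristpose(s,get_image('wrist'));im=w['pixels'].astype(int)
R=Ro.from_quat(np.roll(s['ee_rot'],-1))
T=s['position']+R.apply([[a,b,-.031] for a in(s['width']/2,-s['width']/2) for b in (-.011,.011)])
b=(im[:,:,2]>im[:,:,0]+40)&(im[:,:,2]>100); b[:,:290]=0;b[:100]=0
v,u=np.nonzero(b);c=int(u.mean())-25;col=v[u==c]
print('rib rear',toplane(w,[[u.min(),v[u<=u.min()+3].max()],[c,col.max()+1],[u.max(),v[u>=u.max()-3].max()]],.037).round(4).tolist())
print('tips',T.round(4).tolist(),'toolz',R.as_matrix()[:,2].round(3),s['position'],s['contact_force'].round(1))
E
python3 hold.py
```

```text
rib rear [[0.5455, 0.0195, 0.037], [0.5448, 0.0076, 0.037], [0.544, -0.0273, 0.037]]
tips [[0.5427, 0.0008, 0.0267], [0.5207, 0.0008, 0.0279], [0.5428, 0.0565, 0.0251], [0.5208, 0.0566, 0.0264]] toolz [-0.057 -0.027 -0.998] [ 0.52994807  0.02781431 -0.0044097 ] [-10.   -0.   12.7]
```

Call:
play_rows:
  series:
    - {"fingers": -0.3, "dx": 5, "dy": 0, "dz": 0.5, "turn": 0}

```text
clock: 7.07
position: [0.5314, 0.0278, -0.0043]
ee_rot: [-0.033, -0.706, 0.707, 0.014]
contact_force: [-7.3, -1.1, 9.2]
width: 0.0557
```

Call:
play_rows:
  series:
    - {"fingers": -0.3, "dx": 6, "dy": 0, "dz": 0.2, "turn": 0}

```text
clock: 7.15
position: [0.5333, 0.0278, -0.0043]
ee_rot: [-0.036, -0.706, 0.707, 0.017]
contact_force: [-10.3, -1.0, 12.8]
width: 0.0558
```

Call:
play_rows:
  series:
    - {"fingers": -0.3, "dx": 6, "dy": 0, "dz": 0.2, "turn": 0}

```text
clock: 7.23
position: [0.5342, 0.0278, -0.0042]
ee_rot: [-0.04, -0.706, 0.707, 0.021]
contact_force: [-12.1, -0.6, 13.9]
width: 0.0556
```

```bash
python3 hold.py
```

```text
rib rear [[0.5512, 0.0196, 0.037], [0.5499, 0.0077, 0.037], [0.5507, -0.0274, 0.037]]
tips [[0.5479, 0.0009, 0.0265], [0.5259, 0.0009, 0.0284], [0.5478, 0.0565, 0.025], [0.5259, 0.0565, 0.0269]] toolz [-0.086 -0.027 -0.996] [ 0.53420894  0.02784399 -0.00420179] [-12.1  -0.6  13.9]
```

Call:
play_rows:
  series:
    - {"fingers": -0.3, "dx": 3, "dy": 0, "dz": 1, "turn": 0}

```text
clock: 7.37
position: [0.5355, 0.0278, -0.0036]
ee_rot: [-0.042, -0.706, 0.706, 0.022]
contact_force: [-4.3, 0.2, 3.9]
width: 0.0555
```

Call:
play_rows:
  series:
    - {"fingers": -0.3, "dx": 6, "dy": 0, "dz": 0.3, "turn": 0}

```text
clock: 7.45
position: [0.5387, 0.0278, -0.0037]
ee_rot: [0.044, 0.706, -0.706, -0.025]
contact_force: [-5.5, 0.5, 7.0]
width: 0.0559
```

Call:
play_rows:
  series:
    - {"fingers": -0.3, "dx": 6, "dy": 0, "dz": 0.4, "turn": 0}

```text
clock: 7.53
position: [0.5417, 0.0278, -0.0036]
ee_rot: [0.047, 0.706, -0.706, -0.027]
contact_force: [-8.1, -0.4, 7.4]
width: 0.0556
```

```bash
python3 hold.py
```

```text
rib rear [[0.5592, 0.0196, 0.037], [0.5585, 0.0076, 0.037], [0.5578, -0.0274, 0.037]]
tips [[0.556, 0.0009, 0.0268], [0.5341, 0.0009, 0.0291], [0.5559, 0.0564, 0.0253], [0.534, 0.0565, 0.0276]] toolz [-0.104 -0.028 -0.994] [ 0.5417477   0.0277999  -0.00361355] [-8.1 -0.4  7.4]
```

Call:
play_rows:
  series:
    - {"fingers": -0.3, "dx": 5, "dy": 0, "dz": 0.5, "turn": 0}

```text
clock: 7.67
position: [0.5434, 0.0278, -0.0037]
ee_rot: [0.05, 0.706, -0.706, -0.03]
contact_force: [-12.0, -0.4, 11.5]
width: 0.0556
```

Call:
play_rows:
  series:
    - {"fingers": -0.3, "dx": 5, "dy": 0, "dz": 0.4, "turn": 0}

```text
clock: 7.75
position: [0.5429, 0.0277, -0.0035]
ee_rot: [-0.054, -0.705, 0.706, 0.034]
contact_force: [-10.3, 0.2, 12.5]
width: 0.0558
```

```bash
python3 hold.py
```

```text
rib rear [[0.5609, 0.0195, 0.037], [0.5602, 0.0076, 0.037], [0.5594, -0.0274, 0.037]]
tips [[0.5578, 0.0007, 0.0267], [0.5359, 0.0008, 0.0294], [0.5577, 0.0564, 0.0251], [0.5359, 0.0565, 0.0278]] toolz [-0.125 -0.028 -0.992] [ 0.54294932  0.02774273 -0.00349403] [-10.3   0.2  12.5]
```

Call:
play_rows:
  series:
    - {"fingers": -0.3, "dx": 3, "dy": 0, "dz": 1, "turn": 0}

```text
clock: 7.88
position: [0.5425, 0.0277, -0.0029]
ee_rot: [-0.057, -0.705, 0.706, 0.037]
contact_force: [-3.7, 0.0, 4.7]
width: 0.0552
```

Call:
play_rows:
  series:
    - {"fingers": -0.3, "dx": 6, "dy": 0, "dz": 0.4, "turn": 0}

```text
clock: 7.97
position: [0.5423, 0.0277, -0.0031]
ee_rot: [-0.062, -0.704, 0.706, 0.042]
contact_force: [-12.7, -0.8, 8.5]
width: 0.0556
```

Call:
play_rows:
  series:
    - {"fingers": -0.3, "dx": 6, "dy": 0, "dz": 0.5, "turn": 0}

```text
clock: 8.05
position: [0.5418, 0.0277, -0.0029]
ee_rot: [-0.067, -0.704, 0.706, 0.047]
contact_force: [-11.9, -0.9, 10.7]
width: 0.0557
```

```bash
python3 hold.py; python3 look.py e.png
```

```text
rib rear [[0.5613, 0.0194, 0.037], [0.5599, 0.0075, 0.037], [0.5611, -0.0276, 0.037]]
tips [[0.5576, 0.0007, 0.0267], [0.5359, 0.0008, 0.0302], [0.5577, 0.0563, 0.0251], [0.5359, 0.0564, 0.0287]] toolz [-0.16  -0.028 -0.987] [ 0.54182329  0.0276962  -0.00290543] [-11.9  -0.9  10.7]
[ 0.5418  0.0277 -0.003 ] 0.0553 [-12.   -0.7  12.3] [-0.161 -0.028 -0.987]
[[0.5576 0.0009 0.0266]
 [0.5359 0.001  0.0302]
 [0.5576 0.0562 0.0251]
 [0.5359 0.0563 0.0286]]
```

View pics/sw_e.png

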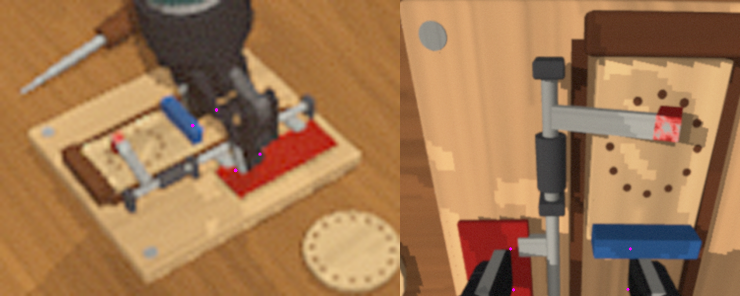

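Call:
play_rows:
  series:
    - {"fingers": -0.3, "dx": -5, "dy": 0, "dz": 0.3, "turn": 0}
    - {"fingers": -0.3, "dx": -5, "dy": 0, "dz": 0, "turn": 0}

```text
clock: 8.37
position: [0.5357, 0.0276, -0.0028]
ee_rot: [-0.064, -0.703, 0.706, 0.044]
contact_force: [2.0, -0.2, 4.1]
width: 0.0554
```

```bash
python3 hold.py
```

```text
rib rear [[0.5608, 0.0194, 0.037], [0.56, 0.0069, 0.037], [0.5607, -0.0277, 0.037]]
tips [[0.5513, 0.0007, 0.027], [0.5296, 0.0008, 0.0303], [0.5514, 0.056, 0.0254], [0.5297, 0.0562, 0.0288]] toolz [-0.153 -0.027 -0.988] [ 0.53574965  0.02755897 -0.00275022] [ 2.  -0.2  4.1]
```

Call:
play_rows:
  series:
    - {"fingers": -0.3, "dx": -1, "dy": 0, "dz": 3, "turn": 0}
    - {"fingers": -0.3, "dx": -1, "dy": 0, "dz": 3, "turn": 0}
    - {"fingers": -0.3, "dx": -1, "dy": 0, "dz": 4, "turn": 0}
    - {"fingers": -0.3, "dx": -1, "dy": 0, "dz": 6, "turn": 0}
    - {"fingers": -0.3, "dx": -2, "dy": 0, "dz": 20, "turn": 0}
    - {"fingers": -0.3, "dx": -5, "dy": 0, "dz": 30, "turn": 0}
    - {"fingers": -0.3, "dx": -10, "dy": 0, "dz": 30, "turn": 0}
    - {"fingers": -0.3, "dx": -10, "dy": 0, "dz": 30, "turn": 0}
    - {"fingers": -0.3, "dx": 0, "dy": 0, "dz": 0, "turn": 0}
    - {"fingers": -0.3, "dx": 0, "dy": 0, "dz": 0, "turn": 0}

```text
clock: 9.25
position: [0.4988, 0.027, 0.1267]
ee_rot: [-0.068, -0.704, 0.706, 0.048]
contact_force: [0.2, -0.5, 0.4]
width: 0.0557
```

```bash
python3 hold.py; python3 - <<'E'
from h import *
s=get_state();w=wristpose(s,get_image('wrist'));p=get_image('scene')
J=np.array([.570,-.0045,0])
im=w['pixels'][:,:,::-1].copy()
for q in proj(w,J+np.array([[70,-25,15],[70,25,15],[70,-25,23],[70,25,23],[-10,23,37],[-10,-23,37]])/1e3): cv2.circle(im,tuple(int(v) for v in q),1,(255,0,255),-1)
A=cv2.resize(im[0:260,150:500],(700,520))
B=cv2.resize(p['pixels'][170:255,245:360,::-1],(345,255),interpolation=cv2.INTER_CUBIC)
A[:255,:0]=0
im=np.zeros((600,800,3),np.uint8);im[:400,:538]=cv2.resize(A,(538,400));im[345:600,455:800]=B
cv2.imwrite('pics/fin.png',im)
E
```

```text
hold.py:6: RuntimeWarning: Mean of empty slice.
  v,u=np.nonzero(b);c=int(u.mean())-25;col=v[u==c]
  ret = ret.dtype.type(ret / rcount)
Traceback (most recent call last):
  File "hold.py", line 6, in <module>
    v,u=np.nonzero(b);c=int(u.mean())-25;col=v[u==c]
                        ~~~^^^^^^^^^^
ValueError: cannot convert float NaN to integer
```

View pics/fin.png

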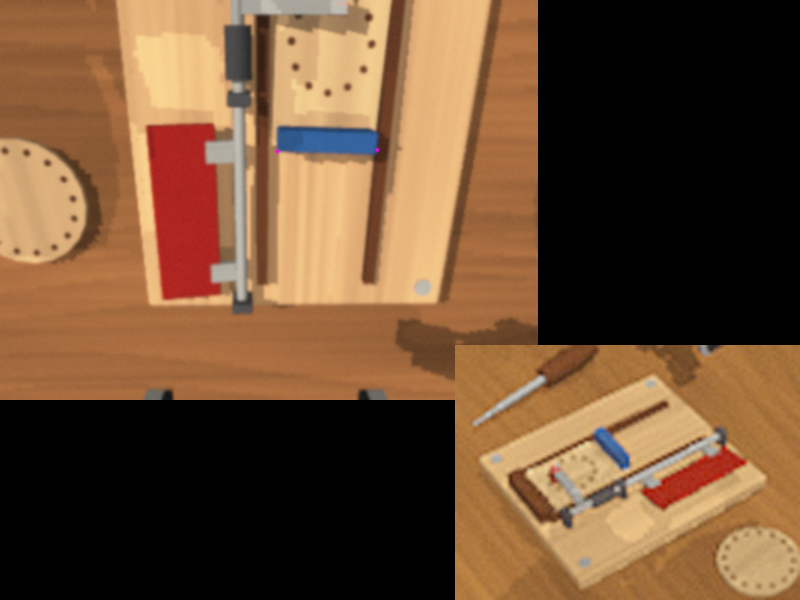

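Call:
play_rows:
  series:
    - {"fingers": -0.3, "dx": 30, "dy": 0, "dz": 0, "turn": 0}
    - {"fingers": -0.3, "dx": 30, "dy": 0, "dz": 0, "turn": 0}
    - {"fingers": -0.3, "dx": 0, "dy": 0, "dz": 0, "turn": 0}
    - {"fingers": -0.3, "dx": 0, "dy": 0, "dz": 0, "turn": 0}

```text
clock: 9.73
position: [0.556, 0.0273, 0.1192]
ee_rot: [-0.074, -0.703, 0.705, 0.054]
contact_force: [-0.4, -0.4, -0.9]
width: 0.0559
```

```bash
python3 - <<'E'
from h import *
s=get_state();w=wristpose(s,get_image('wrist'));save(w,'w9.png');im=w['pixels'].astype(int)
print(s['position'],s['contact_force'].round(1))
J=np.array([.570,-.0045,0])
for y in(-15,15):
    X=J+np.array([[86,y,31],[70,y,31],[70,y,23],[-10,y,37],[-10,y,23]])/1e3
    q=proj(w,X).round(1);print(y,q.tolist())
    c=int(q[:,0].mean());r0=int(q[0,1])-4
    c1=int(q[1,0]);print([(r,*im[r,c1].tolist()) for r in range(max(r0,0),int(q[2,1])+14)])
    c2=int(q[3,0]);print([(r,*im[r,c2].tolist()) for r in range(int(q[3,1])-14,int(q[3,1])+8)])
E
```

```text
[0.55601917 0.02726107 0.11922856] [-0.4 -0.4 -0.9]
-15 [[390.6, 35.3], [388.4, 61.5], [386.0, 60.2], [380.4, 174.1], [377.2, 166.9]]
[(31, 158, 115, 78), (32, 185, 140, 96), (33, 205, 156, 107), (34, 207, 155, 105), (35, 209, 156, 107), (36, 206, 155, 106), (37, 191, 143, 97), (38, 153, 114, 78), (39, 101, 66, 47), (40, 88, 52, 32), (41, 97, 55, 34), (42, 102, 58, 40), (43, 101, 58, 36), (44, 103, 60, 40), (45, 100, 58, 32), (46, 104, 61, 40), (47, 102, 58, 37), (48, 105, 61, 40), (49, 100, 59, 35), (50, 101, 60, 38), (51, 101, 58, 36), (52, 103, 57, 37), (53, 100, 55, 32), (54, 101, 58, 37), (55, 102, 60, 37), (56, 101, 57, 36), (57, 103, 58, 32), (58, 101, 61, 35), (59, 100, 55, 36), (60, 94, 54, 33), (61, 94, 63, 43), (62, 118, 88, 61), (63, 144, 114, 79), (64, 174, 139, 99), (65, 216, 170, 120), (66, 229, 186, 130), (67, 232, 191, 135), (68, 234, 193, 136), (69, 232, 191, 134), (70, 234, 192, 136), (71, 232, 191, 131), (72, 233, 192, 136), (73, 233, 195, 136)]
[(160, 34, 62, 96), (161, 31, 59, 94), (162, 32, 62, 100), (163, 38, 72, 115), (164, 47, 88, 139), (165, 49, 94, 151), (
[... 1002 characters left out ...]
, 107, 75), (63, 155, 121, 86), (64, 184, 147, 103), (65, 223, 178, 126), (66, 232, 190, 133), (67, 234, 191, 133), (68, 233, 192, 134), (69, 233, 192, 135), (70, 233, 191, 133), (71, 232, 190, 134), (72, 232, 189, 132), (73, 230, 188, 131)]
[(160, 33, 60, 96), (161, 35, 64, 101), (162, 38, 69, 112), (163, 43, 86, 135), (164, 49, 96, 152), (165, 53, 100, 157), (166, 50, 98, 157), (167, 53, 99, 158), (168, 50, 99, 159), (169, 52, 100, 158), (170, 53, 99, 156), (171, 53, 99, 156), (172, 51, 99, 155), (173, 80, 106, 152), (174, 135, 124, 133), (175, 191, 151, 120), (176, 216, 164, 113), (177, 221, 170, 116), (178, 222, 172, 117), (179, 221, 169, 114), (180, 221, 169, 116), (181, 221, 169, 115)]
```

```bash
python3 -c "
from rig import *
print(get_state()['clock'],sign_off())"
```

```text
the job is handed in; nothing more can be done
9.7833 None
```

The holder is loaded and staked, and I handed the job in at 9.8 s. One fingertip pressed the red bar to its hard limit and kept it pressed. The other pushed the rib about 30 mm under the raised nose, until the holder stopped moving against the stop. I then backed the fingers off with the bar still down, raised them to release the clip, and moved clear.

**Checks that agreed:**
- **Home position:** in the last wrist picture the rib's rear edge and the stop's edge lie within about 1 pixel (0.5–1 mm) of where they should be with the holder home. No gap shows at the stop.
- **Clip:** the picture after release shows the nose over the plate. I did not measure the clip angle.
- **Robot and surroundings:** the contact force after release was under 1 N, within noise. The round base and the bodkin look unmoved; I did not re-check the basket, bowl or cutters.

**Checks that disagreed or were less clear:**
- **Fingertip height:** two cameras put the fingertips about 31 mm behind the reported TCP, not 11 mm ahead as stated. I worked from the pictures and the contact force instead.
- **Pressing force:** it rose to about 29 N (with about 18 N of drag) at times because the finger stuck on the bar.
- **Tool tilt:** the tool tilted about 9° while pushing.
- **Stop contact:** the push force against the stop was hard to tell from friction on the bar. "Home" therefore rests on the holder no longer moving plus the pictures.

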